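Wedge the rocking carving stand

TASK

The carving stand rocks because the screw foot at its open corner (the corner with no stop fence) has seized too short and hangs clear of the table. With the fingertips push the wooden wedge, thin end first, under that foot until it is snug and the stand no longer rocks but still stands level, then press down firmly on the deck at that corner to feel that it is solid, and take the hand away. Only push and press: do not lift the wedge or the stand, do not shove the stand out of its place, and leave the carving and the other tools alone.

Things in the scene. Friction and masses are not known exactly. Their poses are not given: they have to be found in the camera images.
- stand: Loose carving stand, pale wood, 2-3.2 kg: plywood box 176 x 176 mm (underside 39 mm up) under a square deck 200 x 200, its top 91 mm up; fence 16 thick, 22 high along the deck's +x and -y edges. Screw feet at x, y = +-114 mm on corner lugs 34 mm up. Origin: centre, in the plane of the three good feet (table height); x, y along the deck's edges, z up. Slides if pushed sideways with about 13-30 N.
- foot_spot (a point): The spot on the table below the centre of the short foot (stand frame -114, 114, 0 mm), at the open corner without fence. The foot is a round rubber pad 28 mm across, 15 high, domed below, on a threaded stud; its lowest point is 7 to 12 mm above this spot, differing each time, and does not move in the stand. The stand rests level on its other three feet.
- press_corner (a point): Point on top of the deck at the open corner beside the short foot (stand frame -88, 88, 91 mm), 12 mm in from both edges: the place to press. Unwedged, the stand tips here under 2 to 7 N, sinking 5 to 9 mm, down onto the short foot, and rocks back when let go.
- wedge: Dark hardwood wedge, 50-85 g, 100 x 44 mm, flat on the table, thin end roughly towards the short foot. 3 mm thick at the thin end (+x), rising evenly to 20 mm at the heel (-x), whose face is flat and upright. Origin: centre of its underside; z up. Slides with under 1 N; once it meets the pad the push rises steeply: about 5 N when snug, over 15 N to lift the stand. Friction holds it there.
- wedge_tip (a point): Middle of the wedge's thin end, on its underside (wedge frame 50, 0, 0 mm). The wedge's centre of mass lies 12 mm from its origin towards the heel.
- carving: Half-carved pale soapstone seal on a rough block 100 x 70 mm, 0.9 kg, about 100 mm high, standing loose on the deck towards the corner of the fence; its top is about 0.2 m above the table. Origin: centre of its underside. Leave it alone.
- flat_file: Flat file with a pale wooden handle, 275 mm long, lying on the table. Origin at the front of the handle. Leave it alone.
- rasp: Wide rasp with a dark wooden handle, 295 mm long, lying on the table. Origin at the front of the handle. Leave it alone.
- riffler: Thin double-ended steel riffler, 180 mm long, 10 mm high, lying on the table before the robot. Origin: its middle, underneath. Leave it alone.
- bench_brush: Bench brush, wooden back with grey bristles, 150 x 35 x 40 mm, on the table near the short foot. Origin: centre of its underside. Leave it alone.
- mallet: Wooden carver's mallet lying on its side, head 70 x 110 x 74 mm, handle 200 mm. Origin where handle and head meet, underneath. Leave it alone.
- offcut: Pale L-shaped soapstone offcut, 100 x 100 x 70 mm. Origin: centre of its underside. Leave it alone.
- pencil_tin: Aluminium tin 72 mm across, 100 mm high, holding pencils up to 160 mm. Origin: centre of its underside. Leave it alone.
Mind the look-alikes: they are no part of the job. Of the things that look like the wedge, the smallest one is meant.

How it is judged:
On the way:
1. the deck is pressed down at the open corner with over 5 N; the wedge under the short foot takes the load and the corner does not sink (contact force between the fingers and stand above 5 N and contact force between wedge and stand above 3 N and height (world z) of press_corner above 0.0885 m and angle between stand's own z axis and vertical below 0.014 rad), for 0.2 s.
At the end, for the whole second after the job is handed in: The wedge lies flat and snug under the short foot (bearing on it with over 0.2 N, the foot within 24 mm of its centre line), the stand is level within 0.01 rad (2 mm across its feet) and within 30 mm of its place, the carving still on it, all at rest (contact force between wedge and stand above 0.2 N and y of foot_spot in the frame of wedge between -0.024 and 0.024 m and x of foot_spot in the frame of wedge between -0.04 and 0.055 m and angle between stand's own z axis and vertical below 0.01 rad and distance of stand from where it was at the start of the episode below 0.03 m and height (world z) of wedge below 0.006 m and angle between wedge's own z axis and vertical below 0.06 rad and linear speed of each of stand, wedge below 0.02 m/s and z of carving in the frame of stand above 0.085 m); the robot touches nothing.
It fails at once if the wedge is lifted off the table (height (world z) of wedge above 0.01 m).
It fails at once if the stand is lifted or overturned (height (world z) of stand above 0.02 m or angle between stand's own z axis and vertical above 0.2 rad).
It fails at once if the stand is shoved away (over 50 mm) (distance of stand from where it was at the start of the episode above 0.05 m).
It fails at once if the carving is displaced (over 30 mm) (distance of carving from where it was at the start of the episode above 0.03 m).
It fails at once if another tool is displaced (over 30 mm) (distance of any of flat_file, rasp, riffler, bench_brush, mallet, offcut, pencil_tin from where it was at the start of the episode above 0.03 m).
It also fails if it takes over 72 s, if anything falls off the work surface, if the arm or the gripper's body presses on something with over 40 N, if the wrist force passes 120 N, or if a joint passes its speed limit or range.

ROBOT

A 6-joint arm with a two-finger parallel gripper is mounted at the origin on the work surface. World frame = base frame: x ahead of the robot, y to its left, z up, the work surface at z = 0. Lengths are in m, angles in rad, forces in N, time in s.
With the tool pointing down it reaches from about 0.3 to 0.75 m from the base axis. Payload 8.5 kg.
Tool frame: the origin (TCP) lies on the centre line of the jaws, within the pads' length; the fingertips stand 14 mm ahead of it and the grasp point (between the pads) lies 5 mm behind it (ctrl.nose_length is the distance from the TCP to the fingertips, in m); z points along the fingers, y is the line along which they close (so a half turn about z gives the same grasp; the last joint's range is limited). The gripper opens to 85 mm and grips with 20 to 120 N. Pads are 22 mm wide; open, the fingers measure 114 mm over their backs; the gripper's body (76 mm by 85 mm) begins 54 mm behind the grasp point. The pads swing forward as they close: fully open they stand 13 mm farther back than shut.
Start: joints at [0.969, 0.381, 1.297, -0, 1.464, -0.215], TCP at [0.207, 0.509, 0.245] pointing down, gripper open.
Joint ranges: [-3.11, 3.11], [-0.89, 2.33], [0.22, 2.48], [-1.42, 4.56], [0.17, 2.85], [-2.88, 2.88]. Speed limits (rad/s): [2.39, 2.39, 3.14, 3.14, 3.14, 3.14].

INTERFACE

Orientations are given as a rotation vector (axis times angle).
In Python, from plant import ctrl gives the robot as it stands.
- The arm moves only by the tool play_rows, never from a script. Its argument "rows" is a list of rows, each an object with "travel": the shift along the world's x, y, z in m, a list of three; "twist": the turn, a rotation vector about the world's x, y, z in rad, a list of three; "hand": the closure, from 0 (fully open) to 1 (shut). In form: [{"travel": [tx, ty, tz], "twist": [rx, ry, rz], "hand": hand}, ...]. A call has 1 to 10 rows; each row shifts and turns the commanded pose from where the row before left it; what a row does not reach is not made up. A row lasts 1/12 s, in which the tool goes at most 41.7 mm and 7.16 degrees, less where a joint would pass 70% of its speed; a pose out of reach is approached as far as the arm can. A call is refused whole if a number of a shift passes 0.0417 or a number of a turn 0.125, either way. A call with a gripper value outside its range is refused whole. The fingers move at their own pace and stop on an object; "newtons" is the grip in N (left out, the last holds). Time passes only in rows, so rows that do not move let the fingers close. It gives the time, the measured TCP pose, the force, the opening and the grip force at its end, in the units of the state.
- ctrl.get_obs(): the state, without advancing time (a new reading comes with each control period).
- ctrl.read_camera(name): name is "scene" or "side" or "wrist"; returns a dict with "frame" (400x640x3 uint8, blue, green, red), "fov_y" (degrees; the focal length in pixels is half the picture's height over the tangent of half this angle, whatever the lens; pixels are square), "cx", "cy" (the principal point, pixels), "D" ([k1, k2, p1, p2, k3] as OpenCV has them; the pictures are not rectified), "rvec" (rotation vector, rad) and "tvec" (3), from world to camera coordinates, as OpenCV has them. Camera axes: x right, y down, z forward; pixel columns grow to the right and rows downward; lengths in m; the calibration is good to about 2 mm. A picture is of the moment at which its call begins. There is no depth.
- ctrl.job_done(): hands the job in; it is judged then, once.
The state is a dict: "t": time; "joint_positions": joint angles; "dq": joint speeds; "tau": joint torques, N m; "tcp_pos": TCP position; "ee_rot": TCP orientation; "contact_force": force on the tool from outside, world axes, zero at the start; "moment": the same for the moment, N m; "gripper_width": finger opening in m; "gripper_force": force on a finger pad.
Only numpy, scipy, OpenCV 4.12 (cv2) and the standard library are available. Lean on these libraries where they do the work, as an engineer would, in place of code of your own. Each camera call takes 0.05 s, during which the arm holds its last target. There are 200 camera calls.

## Working session

There is one attempt and no reset: what is moved stays moved. The work goes in short steps, Python scripts to look and compute and a tool call to move; the robot and the scene stay as the last step left them, time stands still between calls to the robot, and variables do not carry over. Pictures are saved under pics/ and viewed, at most 10 in all, crops included, and the job is handed in when it is done.

Besides the shell and the picture viewer there is one more tool, called after "Request:" as name(argument=value, ...) on one line, values as JSON. play_rows: Moves the arm, as the interface text tells. Its arguments: {"type":"object","properties":{"rows":{"type":"array"},"newtons":{"type":"number"}},"required":["rows"]}

```bash
mkdir -p pics; ls
cat > h.py <<'E'
import numpy as np, cv2, pickle
from plant import ctrl
def shot(n,f):
    c=ctrl.read_camera(n); cv2.imwrite(f'pics/{f}.png',c['frame']); pickle.dump(c,open(f'pics/{f}.pkl','wb')); return c
def load(f): return pickle.load(open(f'pics/{f}.pkl','rb'))
def K(c):
    f=200/np.tan(np.radians(c['fov_y'])/2); return np.array([[f,0,c['cx']],[0,f,c['cy']],[0,0,1]])
def ray(c,uv):
    uv=np.array(uv,float).reshape(-1,1,2); n=cv2.undistortPoints(uv,K(c),np.array(c['D'],float)).reshape(-1,2)
    R=cv2.Rodrigues(np.array(c['rvec'],float))[0]; d=np.c_[n,np.ones(len(n))]@R
    return -R.T@np.array(c['tvec'],float).ravel(), d
def onplane(c,uv,z):
    o,d=ray(c,uv); return o+d*((z-o[2])/d[:,2:3])
def proj(c,P): return cv2.projectPoints(np.array(P,float).reshape(-1,1,3),np.array(c['rvec'],float),np.array(c['tvec'],float),K(c),np.array(c['D'],float))[0].reshape(-1,2)
def tri(c1,u1,c2,u2):
    o1,d1=ray(c1,u1);o2,d2=ray(c2,u2);r=[]
    for a,b in zip(d1,d2):
        s=np.linalg.lstsq(np.c_[a,-b],o2-o1,rcond=None)[0];p=o1+a*s[0];q=o2+b*s[1];r.append([*(p+q)/2,np.linalg.norm(p-q)])
    return np.array(r)
E
python3 - <<'E'
from h import *
for n in ['scene','side','wrist']:
    c=shot(n,n+'0'); print(n,c['fov_y'],ray(c,[320,200]))
print(ctrl.get_obs())
E
```

```text
pics
scene 52.712030327838434 (array([1.3908086 , 0.09461669, 0.8039551 ]), array([[-0.77078911, -0.08702503, -0.63135299]]))
side 53.02069066509587 (array([ 0.04460668, -0.53720527,  0.89996425]), array([[ 0.41797224,  0.52075694, -0.74443172]]))
wrist 70.31740007366248 (array([0.13356932, 0.5388529 , 0.37330242]), array([[ 0.27617296, -0.12074898, -0.95355561]]))
{'t': 0.15, 'joint_positions': array([ 9.68725373e-01,  3.81085375e-01,  1.29802189e+00,  1.54727338e-06,
        1.46359151e+00, -2.15300373e-01]), 'dq': array([ 0.00120607, -0.00243803, -0.00211196, -0.00138756, -0.00128959,
       -0.00074396]), 'tau': array([ 1.43602825e-03, -4.48626101e+01, -2.31344694e+01, -1.58892194e-04,
        3.80737736e-03,  2.56611065e-05]), 'tcp_pos': array([0.20734915, 0.50920796, 0.24485174]), 'ee_rot': array([-6.03673541e-01, -3.08259785e+00,  1.59322643e-03]), 'contact_force': array([ 0.48786346, -0.54248469, -0.0963065 ]), 'moment': array([0.08159353, 0.01728087, 0.01709391]), 'gripper_force': 0.0, 'gripper_width': 0.08514688168097834}
```

View pics/scene0.png

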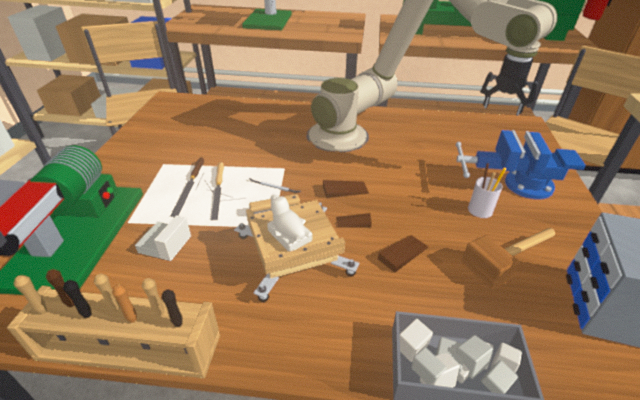

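View pics/side0.png

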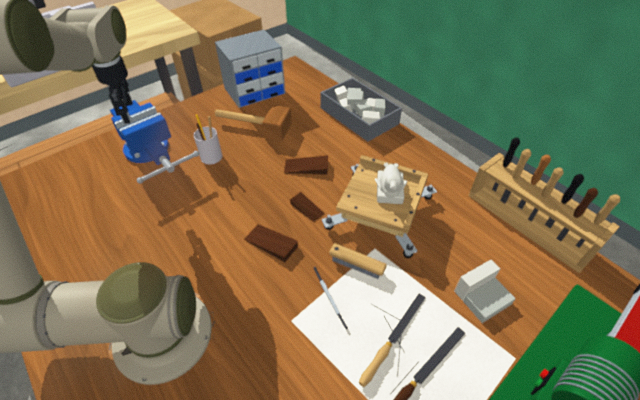

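Wedge look-alikes in the scene view: (345,188), (353,221), (403,253). In the side view they are (272,242), (306,206), (306,165). The smallest is scene (353,221) / side (306,206). I'll check it in a close crop.

Run:
```python
from h import *
a=load('scene0')['frame'][170:310,225:435]; b=load('side0')['frame'][145:275,240:440]
A=cv2.resize(a,(600,400),interpolation=cv2.INTER_CUBIC);
cv2.imwrite('pics/cs.png',cv2.resize(a,(780,520),interpolation=cv2.INTER_CUBIC))
cv2.imwrite('pics/cd.png',cv2.resize(b,(800,520),interpolation=cv2.INTER_CUBIC))
```

```text
(no output)
```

View pics/cs.png

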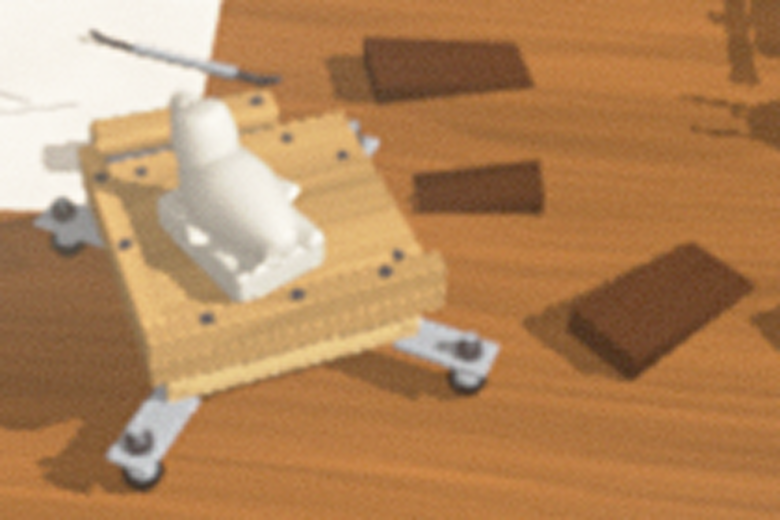

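View pics/cd.png

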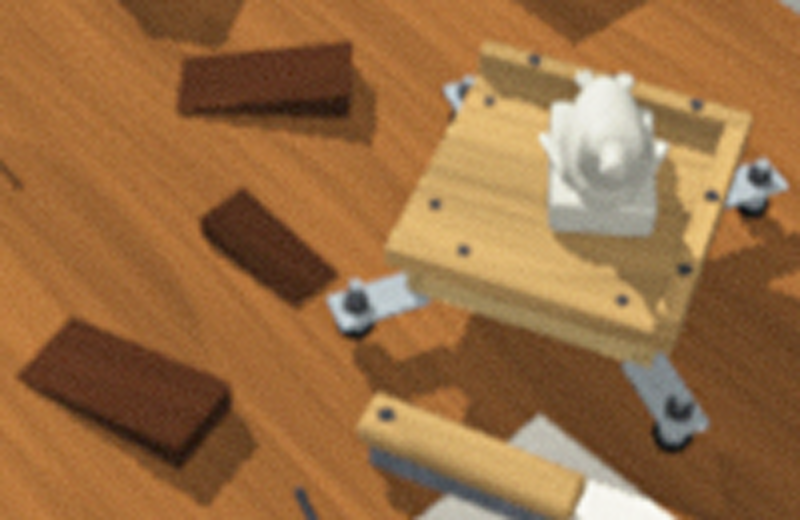

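Run:
```python
from h import *
s,d=load('scene0'),load('side0')
S=lambda p:np.array(p)/(780/210)+[225,170]
D=lambda p:np.array(p)/4+[240,145]
ft=tri(s,S([(65,208),(137,440),(467,347)]),d,D([(680,405),(760,175),(460,90)]))
print('studs A(-,-) B(+,-) C(+,+)\n',ft.round(4))
print('deck open',tri(s,S([(350,113)]),d,D([(388,250)])).round(4))
print('4th stud tops on plane', onplane(d,D([(355,297),(680,405),(760,175),(460,90)]),ft[:,2].mean()).round(4))
for nm,c,seed in (('scene',s,(353,221)),('side',d,(306,206))):
    hsv=cv2.cvtColor(c['frame'],cv2.COLOR_BGR2HSV); b=cv2.GaussianBlur(c['frame'],(3,3),0)
    m=(b[:,:,2]<115).astype(np.uint8)
    n,l,st,ce=cv2.connectedComponentsWithStats(m,connectivity=4); k=l[seed[1],seed[0]]
    ct=max(cv2.findContours((l==k).astype(np.uint8),0,2)[0],key=cv2.contourArea)
    print(nm,st[k],b[seed[1],seed[0]]); 
    for e in (1.5,2.5,): print(cv2.approxPolyDP(ct,e,True).reshape(-1,2).tolist())
print('wedge', tri(s,S([(541,160),(543,190),(415,175),(413,212)]),d,D([(205,220),(245,190),(300,303),(335,272)])).round(4))
```

```text
studs A(-,-) B(+,-) C(+,+)
 [[ 0.6033 -0.2101  0.0427  0.005 ]
 [ 0.8052 -0.1077  0.0412  0.0033]
 [ 0.6975  0.0981  0.0398  0.004 ]]
deck open [[ 0.5194 -0.011   0.0848  0.0112]]
4th stud tops on plane [[ 0.5003 -0.0071  0.0412]
 [ 0.6052 -0.2119  0.0412]
 [ 0.8057 -0.1093  0.0412]
 [ 0.6962  0.0992  0.0412]]
scene [337 214  34  13 349] [ 47  73 112]
[[369, 215], [337, 218], [338, 225], [369, 226]]
[[369, 215], [339, 217], [338, 225], [369, 226]]
side [290 193  34  29 481] [29 48 84]
[[290, 200], [295, 208], [313, 221], [323, 214], [301, 193]]
[[290, 200], [295, 208], [313, 221], [323, 214], [301, 193]]
wedge [[ 4.745e-01  1.398e-01  1.660e-02  8.200e-03]
 [ 5.140e-01  1.421e-01  2.010e-02  7.800e-03]
 [ 4.869e-01  4.130e-02  1.300e-03  5.200e-03]
 [ 5.264e-01  4.590e-02 -7.000e-04  5.000e-04]]
```

Scene crop: the dark wedge is at (478,187) in the crop, heel to the right. The open corner's foot is at side crop (355,310). Wedge length is about 97 mm, width about 40 mm and heel height 17–20 mm, so it matches. The foot spacing of about 226 mm also matches. I'm moving in for a close wrist view.

Request:
play_rows(rows=[{"travel":[0.027,-0.028,-0.004],"twist":[0,0,-0.106],"hand":0.85},{"travel":[0.027,-0.028,-0.004],"twist":[0,0,-0.106],"hand":0.85},{"travel":[0.027,-0.028,-0.004],"twist":[0,0,-0.106],"hand":0.85},{"travel":[0.027,-0.028,-0.004],"twist":[0,0,-0.106],"hand":0.85},{"travel":[0.027,-0.028,-0.004],"twist":[0,0,-0.106],"hand":0.85},{"travel":[0.027,-0.028,-0.004],"twist":[0,0,-0.106],"hand":0.85},{"travel":[0.027,-0.028,-0.004],"twist":[0,0,-0.106],"hand":0.85},{"travel":[0.027,-0.028,-0.004],"twist":[0,0,-0.106],"hand":0.85},{"travel":[0.027,-0.028,-0.004],"twist":[0,0,-0.106],"hand":0.85},{"travel":[0.027,-0.028,-0.004],"twist":[0,0,-0.106],"hand":0.85}])

```text
t: 0.98
tcp_pos: [0.4784, 0.2277, 0.205]
ee_rot: [-2.086, -2.349, 0.0]
contact_force: [0.8, 0.2, -0.3]
gripper_width: 0.013
gripper_force: 0.0
```

Run:
```python
from h import *
c=shot('wrist','w1'); o=ctrl.get_obs(); print(o['t'],o['tcp_pos'],o['ee_rot'],o['gripper_width'],o['contact_force'],ctrl.nose_length)
print(ray(c,[320,200]))
print('foot,tip,heel px',proj(c,[[.5,-.006,0],[.506,.044,0],[.494,.141,0]]))
```

```text
1.0333 [0.48274637 0.22329076 0.203987  ] [ 2.09730193e+00  2.33612413e+00 -1.78140143e-03] 0.012796539290911171 [ 4.04922688 -5.02809346 -1.10104044] 0.014
(array([0.46881961, 0.30615571, 0.33353069]), array([[ 0.02824043, -0.29988721, -0.95361956]]))
foot,tip,heel px [[318.0356443  334.95573411]
 [326.27119848 307.54855132]
 [326.30753795 245.22861047]]
```

View pics/w1.png

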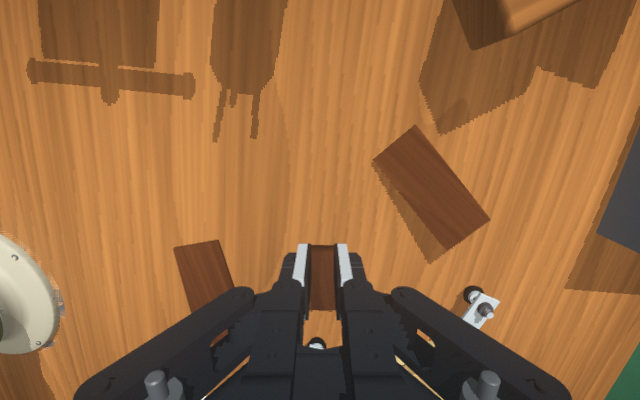

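Request:
play_rows(rows=[{"travel":[0,-0.035,0.012],"twist":[0,0,0],"hand":0.85},{"travel":[0,-0.035,0.012],"twist":[0,0,0],"hand":0.85},{"travel":[0,-0.035,0.012],"twist":[0,0,0],"hand":0.85},{"travel":[0,-0.035,0.012],"twist":[0,0,0],"hand":0.85},{"travel":[0,0,0],"twist":[0,0,0],"hand":0.85},{"travel":[0,0,0],"twist":[0,0,0],"hand":0.85}])

```text
t: 1.53
tcp_pos: [0.4776, 0.0881, 0.2537]
ee_rot: [2.083, 2.351, 0.001]
contact_force: [0.0, 0.1, 0.1]
gripper_width: 0.0131
gripper_force: 0.0
```

Run:
```python
from h import *
c=shot('wrist','w2'); o=ctrl.get_obs(); print(o['t'],o['tcp_pos'],o['ee_rot'],o['gripper_width'],o['contact_force'])
print('foot,tip,heel px',proj(c,[[.5,-.006,0],[.506,.044,0],[.494,.141,0]]))
cv2.imwrite('pics/w2c.png',cv2.resize(c['frame'][60:310,220:480],None,fx=2.3,fy=2.3,interpolation=cv2.INTER_CUBIC))
```

```text
1.5833 [0.47733931 0.0892169  0.25312783] [-2.08066320e+00 -2.35314787e+00 -6.83008354e-06] 0.012908504291052754 [ 0.84753969  0.25840377 -0.47196477]
foot,tip,heel px [[329.44984742 235.33635419]
 [338.19073136 203.77863246]
 [339.30419615 133.18816219]]
```

View pics/w2c.png

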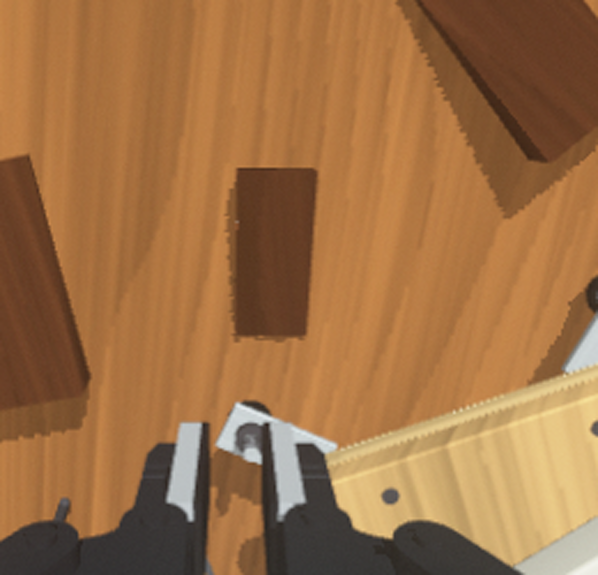

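Wrist crop: the wedge has its heel at (236..316,168) and its tip at (236..305,336). The short foot's stud is at (248,438).

Run:
```python
from h import *
c=load('w2'); d=load('side0'); W=lambda p:np.array(p)/2.3+[220,60]
h=onplane(c,W([(236,168),(316,168)]),.02); t=onplane(c,W([(236,336),(305,337)]),.003)
print(h.round(4),t.round(4)); hm,tm=h.mean(0)[:2],t.mean(0)[:2]; u=tm-hm
print('heel',hm,'tip',tm,'L',np.linalg.norm(u),'ang',np.degrees(np.arctan2(u[1],u[0])))
print('foot stud tri',tri(c,W([(248,436)]),d,np.array([(355,297)])/4+[240,145]).round(4), onplane(c,W([(248,436)]),.0412))
print('heel tri',tri(c,W([(316,168),(236,168)]),d,np.array([[245,190],[205,220]])/4+[240,145]).round(4))
from scipy.spatial.transform import Rotation as R
print(R.from_rotvec(ctrl.get_obs()['ee_rot']).as_matrix().round(3))
```

```text
[[0.472  0.14   0.02  ]
 [0.515  0.1453 0.02  ]] [[0.4844 0.0389 0.003 ]
 [0.5265 0.0434 0.003 ]]
heel [0.49346846 0.14263436] tip [0.5054168  0.04114702] L 0.10218827216323884 ang -83.28534430014682
foot stud tri [[ 0.498  -0.008   0.043   0.0025]] [[ 0.49704661 -0.00829089  0.0412    ]]
heel tri [[0.5173 0.1442 0.0121 0.0028]
 [0.4742 0.1383 0.0138 0.0049]]
[[-0.122  0.992 -0.   ]
 [ 0.992  0.122  0.   ]
 [ 0.    -0.    -1.   ]]
```

Request:
play_rows(rows=[{"travel":[0.004,0.034,-0.01],"twist":[0,0,0],"hand":0.85},{"travel":[0.004,0.034,-0.02],"twist":[0,0,0],"hand":0.85},{"travel":[0.004,0.034,-0.02],"twist":[0,0,0],"hand":0.85},{"travel":[0,0,-0.035],"twist":[0,0,0],"hand":0.85},{"travel":[0,0,-0.035],"twist":[0,0,0],"hand":0.85},{"travel":[0,0,-0.035],"twist":[0,0,0],"hand":0.85},{"travel":[0,0,-0.035],"twist":[0,0,0],"hand":0.85},{"travel":[0,0,-0.025],"twist":[0,0,0],"hand":0.85},{"travel":[0,0,-0.01],"twist":[0,0,0],"hand":0.85},{"travel":[0,0,0],"twist":[0,0,0],"hand":0.85}])

```text
t: 2.42
tcp_pos: [0.4879, 0.1922, 0.0261]
ee_rot: [-2.075, -2.354, 0.006]
contact_force: [-1.0, -0.3, -0.5]
gripper_width: 0.0129
gripper_force: 0.0
```

Request:
play_rows(rows=[{"travel":[0,-0.008,-0.004],"twist":[0,0,0],"hand":0.85},{"travel":[0,-0.008,0],"twist":[0,0,0],"hand":0.85},{"travel":[0,-0.008,0],"twist":[0,0,0],"hand":0.85},{"travel":[0.001,-0.005,0],"twist":[0,0,0],"hand":0.85},{"travel":[0.001,-0.005,0],"twist":[0,0,0],"hand":0.85},{"travel":[0,-0.005,0],"twist":[0,0,0],"hand":0.85},{"travel":[0,-0.005,0],"twist":[0,0,-0.01],"hand":0.85},{"travel":[0,-0.005,0],"twist":[0,0,-0.02],"hand":0.85},{"travel":[0,-0.005,0],"twist":[0,0,-0.02],"hand":0.85},{"travel":[0,0,0],"twist":[0,0,0],"hand":0.85}])

```text
t: 3.25
tcp_pos: [0.4915, 0.1365, 0.0243]
ee_rot: [2.14, 2.3, -0.0]
contact_force: [-0.2, -0.3, 0.2]
gripper_width: 0.0131
gripper_force: 0.0
```

Request:
play_rows(rows=[{"travel":[0,-0.005,-0.001],"twist":[0,0,-0.02],"hand":0.85},{"travel":[0,-0.005,0],"twist":[0,0,-0.01],"hand":0.85},{"travel":[0,-0.005,0],"twist":[0,0,0],"hand":0.85},{"travel":[0,-0.005,0],"twist":[0,0,0],"hand":0.85},{"travel":[0,0,0],"twist":[0,0,0],"hand":0.85}])

```text
t: 3.67
tcp_pos: [0.4915, 0.1164, 0.0232]
ee_rot: [-2.173, -2.269, 0.001]
contact_force: [0.2, 0.2, 0.2]
gripper_width: 0.0128
gripper_force: 0.0
```

Run:
```python
from h import *
from scipy.spatial.transform import Rotation as R
c=shot('side','s2'); s=shot('scene','s3'); o=ctrl.get_obs(); print(o['t'],o['tcp_pos'],o['contact_force']); print(R.from_rotvec(o['ee_rot']).as_matrix().round(3)[:2])
a=cv2.resize(c['frame'][165:265,270:370],(500,500),interpolation=cv2.INTER_CUBIC)
b=cv2.resize(s['frame'][180:240,300:375],None,fx=4,fy=4,interpolation=cv2.INTER_CUBIC)
im=np.zeros((500,800,3),np.uint8); im[:,:500]=a; im[:240,500:800]=b; cv2.imwrite('pics/m2.png',im)
```

```text
3.7667 [0.49141758 0.11709449 0.02328581] [0.51970522 0.14914423 0.00697158]
[[-0.044  0.999 -0.   ]
 [ 0.999  0.044 -0.   ]]
```

View pics/m2.png

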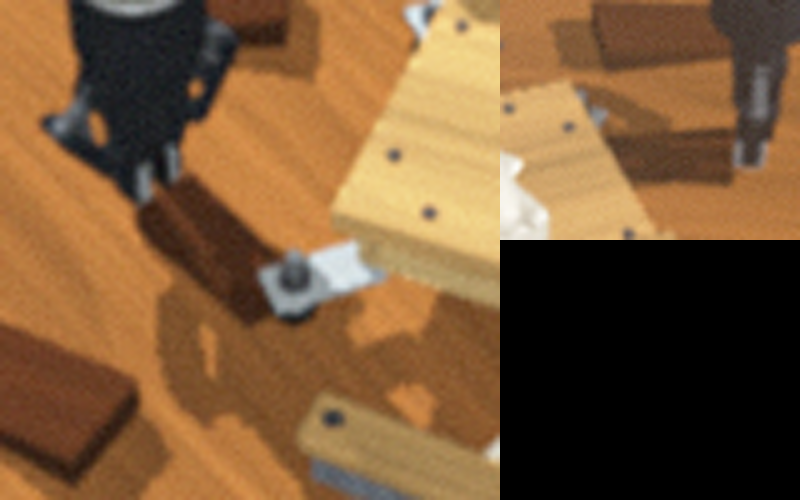

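Run:
```python
from h import *
c=load('s2'); D=lambda p:np.array(p)/5+[270,165]
p=onplane(c,D([(145,240),(252,324)]),0);print(p.round(4)); u=p[1]-p[0];u/=np.linalg.norm(u); f=np.array([.499,-.007,0])
print('ang',np.degrees(np.arctan2(u[1],u[0])),'foot lateral from left edge',np.cross(u,f-p[1]),'along from tip',u@(f-p[1]))
p=onplane(c,D([(142,210),(190,178)]),.02);print(p)
print(onplane(c,D([(293,262)]),.042))
```

```text
[[ 0.4701  0.0919  0.    ]
 [ 0.4792  0.004  -0.    ]]
ang -84.08698937362611 foot lateral from left edge [-1.37987410e-16 -6.10706037e-17  1.85303665e-02] along from tip 0.012951756100846226
[[0.47308744 0.09718386 0.02      ]
 [0.50994673 0.09904531 0.02      ]]
[[ 0.50377222 -0.00228506  0.042     ]]
```

Wedge edge is at about -84° and the foot sits about 4 mm off its centre line, so alignment is fine. I'll push on, then go slowly.

Request:
play_rows(rows=[{"travel":[0.0005,-0.005,0],"twist":[0,0,0],"hand":0.85},{"travel":[0.0005,-0.005,0],"twist":[0,0,0],"hand":0.85},{"travel":[0.0005,-0.005,0],"twist":[0,0,0],"hand":0.85},{"travel":[0.0005,-0.005,0],"twist":[0,0,0],"hand":0.85},{"travel":[0,-0.003,0],"twist":[0,0,0],"hand":0.85},{"travel":[0,-0.003,0],"twist":[0,0,0],"hand":0.85},{"travel":[0,-0.003,0],"twist":[0,0,0],"hand":0.85},{"travel":[0,0,0],"twist":[0,0,0],"hand":0.85}])

```text
t: 4.43
tcp_pos: [0.4935, 0.0878, 0.0233]
ee_rot: [2.172, 2.269, -0.0]
contact_force: [-0.8, -0.1, -0.1]
gripper_width: 0.0128
gripper_force: 0.0
```

Request:
play_rows(rows=[{"travel":[0,-0.002,0],"twist":[0,0,0],"hand":0.85},{"travel":[0,-0.002,0],"twist":[0,0,0],"hand":0.85},{"travel":[0,0,0],"twist":[0,0,0],"hand":0.85}])

```text
t: 4.68
tcp_pos: [0.4935, 0.0841, 0.0233]
ee_rot: [2.172, 2.27, -0.0]
contact_force: [1.1, -0.5, -0.3]
gripper_width: 0.0129
gripper_force: 0.0
```

Request:
play_rows(rows=[{"travel":[0,-0.002,0],"twist":[0,0,0],"hand":0.85},{"travel":[0,-0.002,0],"twist":[0,0,0],"hand":0.85},{"travel":[0,0,0],"twist":[0,0,0],"hand":0.85}])

```text
t: 4.93
tcp_pos: [0.4934, 0.0804, 0.0233]
ee_rot: [-2.172, -2.269, -0.0]
contact_force: [-0.5, 2.5, 0.6]
gripper_width: 0.0127
gripper_force: 1.1
```

Request:
play_rows(rows=[{"travel":[0,-0.001,0],"twist":[0,0,0],"hand":0.85},{"travel":[0,0,0],"twist":[0,0,0],"hand":0.85}])

```text
t: 5.1
tcp_pos: [0.4934, 0.0797, 0.0233]
ee_rot: [-2.172, -2.269, -0.001]
contact_force: [-0.5, 3.9, 1.3]
gripper_width: 0.0128
gripper_force: 2.5
```

Request:
play_rows(rows=[{"travel":[0,-0.001,0],"twist":[0,0,0],"hand":0.85},{"travel":[0,0,0],"twist":[0,0,0],"hand":0.85}])

```text
t: 5.27
tcp_pos: [0.4933, 0.079, 0.0233]
ee_rot: [-2.172, -2.269, -0.001]
contact_force: [0.2, 7.4, 1.2]
gripper_width: 0.0129
gripper_force: 3.5
```

Request:
play_rows(rows=[{"travel":[0,0.01,0],"twist":[0,0,0],"hand":0.85},{"travel":[0,0.03,0],"twist":[0,0,0],"hand":0.85},{"travel":[0,0.01,0.03],"twist":[0,0,0],"hand":1},{"travel":[0,0,0.04],"twist":[0,0,0],"hand":1},{"travel":[0,0,0.04],"twist":[0,0,0],"hand":1},{"travel":[0.008,-0.03,0.01],"twist":[0,0,0],"hand":1},{"travel":[0.008,-0.03,0],"twist":[0,0,0],"hand":1},{"travel":[0.008,-0.03,0],"twist":[0,0,0],"hand":1},{"travel":[0.008,-0.03,0],"twist":[0,0,0],"hand":1},{"travel":[0.008,-0.026,-0.01],"twist":[0,0,0],"hand":1}])

```text
t: 6.1
tcp_pos: [0.5345, -0.0194, 0.1348]
ee_rot: [2.17, 2.267, 0.002]
contact_force: [0.2, -0.4, -0.3]
gripper_width: -0.0003
gripper_force: 0.0
```

Request:
play_rows(rows=[{"travel":[0,0,-0.01],"twist":[0,0,0],"hand":1},{"travel":[0,0,-0.005],"twist":[0,0,0],"hand":1},{"travel":[0,0,0],"twist":[0,0,0],"hand":1}])

```text
t: 6.35
tcp_pos: [0.5328, -0.0172, 0.1172]
ee_rot: [-2.171, -2.268, 0.002]
contact_force: [0.7, 0.2, 0.6]
gripper_width: -0.0005
gripper_force: 0.0
```

Run:
```python
from h import *
c=shot('side','s4'); s=shot('scene','s5'); o=ctrl.get_obs(); print(o['t'],o['tcp_pos'],o['contact_force'])
a=cv2.resize(c['frame'][165:265,270:370],(500,500),interpolation=cv2.INTER_CUBIC)
b=cv2.resize(s['frame'][180:240,300:375],None,fx=4,fy=4,interpolation=cv2.INTER_CUBIC)
im=np.zeros((500,800,3),np.uint8); im[:,:500]=a; im[:240,500:800]=b; cv2.imwrite('pics/m3.png',im)
```

```text
6.45 [ 0.53331871 -0.01682262  0.11853072] [0.15576208 0.70656511 0.02027489]
```

View pics/m3.png

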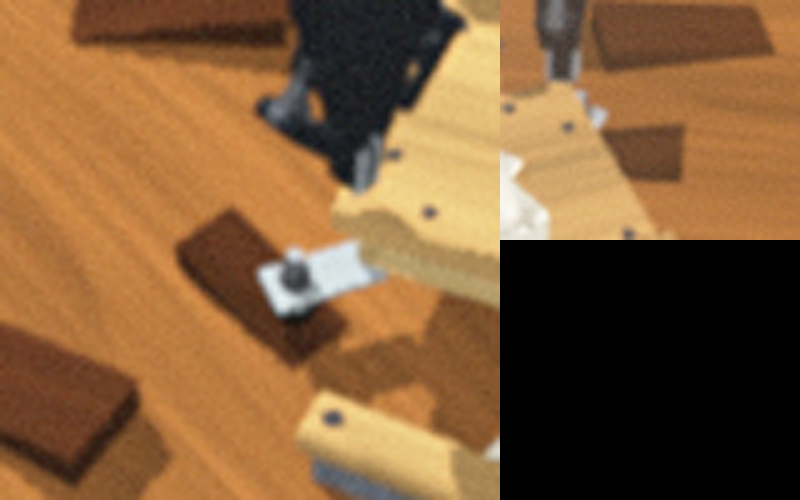

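The wedge lies centred under the foot at about (293,310) and the stand hasn't moved. Fingertips are about 13 mm above the corner. Pressing now.

Request:
play_rows(rows=[{"travel":[0,0,-0.004],"twist":[0,0,0],"hand":1},{"travel":[0,0,-0.004],"twist":[0,0,0],"hand":1},{"travel":[0,0,-0.003],"twist":[0,0,0],"hand":1},{"travel":[0,0,0],"twist":[0,0,0],"hand":1}])

```text
t: 6.78
tcp_pos: [0.5332, -0.0173, 0.1067]
ee_rot: [-2.171, -2.27, 0.001]
contact_force: [-0.1, -0.2, -0.7]
gripper_width: 0.0
gripper_force: 0.0
```

Request:
play_rows(rows=[{"travel":[0,0,-0.001],"twist":[0,0,0],"hand":1},{"travel":[0,0,-0.001],"twist":[0,0,0],"hand":1},{"travel":[0,0,0],"twist":[0,0,0],"hand":1}])

```text
t: 7.03
tcp_pos: [0.5335, -0.0176, 0.1052]
ee_rot: [-2.172, -2.27, 0.0]
contact_force: [-0.4, 0.4, 0.6]
gripper_width: 0.0003
gripper_force: 0.0
```

Request:
play_rows(rows=[{"travel":[0,0,-0.001],"twist":[0,0,0],"hand":1},{"travel":[0,0,-0.001],"twist":[0,0,0],"hand":1},{"travel":[0,0,0],"twist":[0,0,0],"hand":1}])

```text
t: 7.28
tcp_pos: [0.5336, -0.0177, 0.1045]
ee_rot: [2.171, 2.269, 0.001]
contact_force: [-3.1, 0.3, 10.5]
gripper_width: 0.0001
gripper_force: 5.4
```

Request:
play_rows(rows=[{"travel":[0,0,-0.0006],"twist":[0,0,0],"hand":1},{"travel":[0,0,0],"twist":[0,0,0],"hand":1},{"travel":[0,0,0],"twist":[0,0,0],"hand":1},{"travel":[0,0,0],"twist":[0,0,0],"hand":1},{"travel":[0,0,0],"twist":[0,0,0],"hand":1},{"travel":[0,0,0],"twist":[0,0,0],"hand":1}])

```text
t: 7.78
tcp_pos: [0.5336, -0.0177, 0.1044]
ee_rot: [2.171, 2.269, 0.001]
contact_force: [-4.6, 0.8, 15.4]
gripper_width: 0.0001
gripper_force: 7.9
```

The corner is solid: 15 N with no sinking. Now taking the hand away and checking.

Request:
play_rows(rows=[{"travel":[0,0,0.003],"twist":[0,0,0],"hand":1},{"travel":[0,0,0.01],"twist":[0,0,0],"hand":1},{"travel":[0,0,0.03],"twist":[0,0,0],"hand":1},{"travel":[-0.01,0.03,0.02],"twist":[0,0,0],"hand":1},{"travel":[-0.01,0.035,0.01],"twist":[0,0,0],"hand":1},{"travel":[-0.01,0.035,0.01],"twist":[0,0,0],"hand":1},{"travel":[-0.01,0.035,0.01],"twist":[0,0,0],"hand":1},{"travel":[0,0.03,0],"twist":[0,0,0],"hand":1},{"travel":[0,0,0],"twist":[0,0,0],"hand":1},{"travel":[0,0,0],"twist":[0,0,0],"hand":1}])

```text
t: 8.62
tcp_pos: [0.4932, 0.1485, 0.1963]
ee_rot: [2.169, 2.272, 0.001]
contact_force: [0.5, 0.3, 0.5]
gripper_width: 0.0002
gripper_force: 0.0
```

Run:
```python
from h import *
a=load('s4'); c=shot('side','s6')
A,C=[cv2.cvtColor(x['frame'],cv2.COLOR_BGR2GRAY).astype(np.float32) for x in (a,c)]
b0=cv2.cvtColor(load('side0')['frame'],cv2.COLOR_BGR2GRAY).astype(np.float32)
def sh(X,Y,x0,x1,y0,y1): return np.round(cv2.phaseCorrelate(X[y0:y1,x0:x1].copy(),Y[y0:y1,x0:x1].copy(),cv2.createHanningWindow((x1-x0,y1-y0),cv2.CV_32F)),3) if 0 else cv2.phaseCorrelate(X[y0:y1,x0:x1].copy(),Y[y0:y1,x0:x1].copy(),cv2.createHanningWindow((x1-x0,y1-y0),cv2.CV_32F))
print('wedge since snug',sh(A,C,298,344,203,243))
print('stand since start',sh(b0,C,365,440,150,260)); print('carving',sh(b0,C,370,412,160,208))
o=ctrl.get_obs();print(o['t'],o['tcp_pos'],o['contact_force'])
im=cv2.resize(c['frame'][130:280,250:450],(800,600),interpolation=cv2.INTER_CUBIC); cv2.imwrite('pics/m4.png',im)
```

```text
wedge since snug ((0.06228222955930818, -0.06183385351952353), 0.8752606898546219)
stand since start ((0.606493647168513, 0.042732023891900894), 0.918482965681288)
carving ((0.5667804582515288, 0.01214095646484381), 0.8673263958206883)
8.6667 [0.49340966 0.1474672  0.19597335] [-0.08385692  0.10877536  0.58360881]
```

View pics/m4.png

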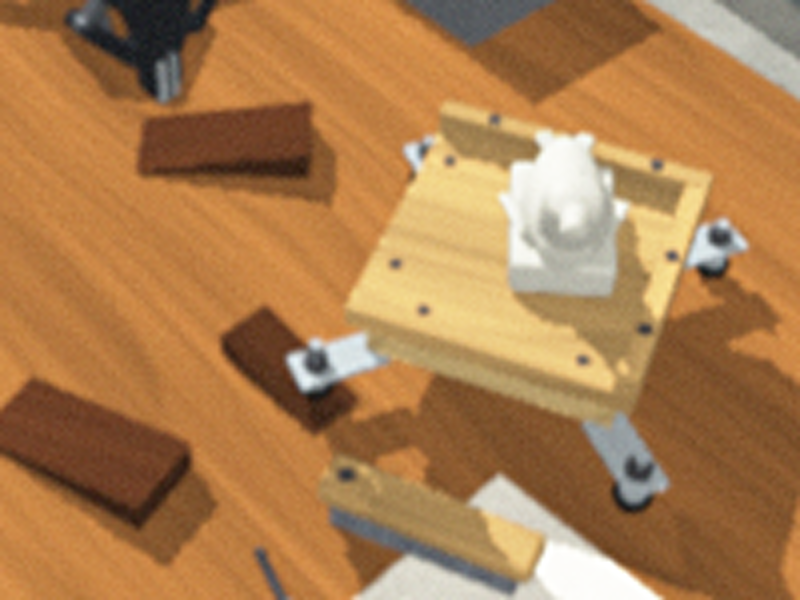

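The wedge is at (290,370) under the foot and hasn't moved since it went snug. The stand and carving are within about 2 mm of their starting places, and the hand is clear.

```bash
python3 -c "
from plant import ctrl
print(ctrl.job_done())"
```

```text
the job is handed in; nothing more can be done
None
```

The wedge is snug under the short foot; the corner held firm at about 15 N, the stand and carving shifted about 2 mm or less, the hand is clear, and the job is handed in (no verdict was returned).

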